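# Set up the featured pair on an electronics surplus stall

### The arm

A 6-joint arm with a two-finger parallel gripper is mounted at the origin on the work surface. World frame = base frame: x ahead of the robot, y to its left, z up, the work surface at z = 0. Lengths are in m, angles in degrees, forces in N, time in s.
With the tool pointing down it reaches from about 0.4 to 0.825 m from the base axis. Payload 7 kg.
Tool frame: the origin (TCP) lies midway between the tips of the shut fingers; the grasp point (between the pads) lies 19 mm behind it; z points along the fingers, y is the direction in which the jaws open and shut (so a half turn about z gives the same grasp; the last joint's range is limited). The gripper opens to 88 mm and grips with 3 to 60 N. Pads are 19 mm wide; open, the fingers measure 130 mm over their backs; the gripper's body (78 mm by 193 mm) begins 47 mm behind the grasp point.
Start: joints at [84.345, 20.546, 0.682, 0, -70.136, -16.507], TCP at [0.255, 0.625, 0.227] pointing down, gripper open.
Joint ranges: [-176.03, 176.03], [-82.01, 121.73], [-58.28, 71.71], [-173.87, 95.51], [-174.79, -0.11], [-173.66, 173.66]. Speed limits (degrees/s): [136.94, 136.94, 172.46, 180, 180, 180].

### API

Orientations are given as a 3x3 rotation matrix whose columns are the frame's x, y, z axes.
In Python, from rig import robot gives the robot as it stands. Calls block until the motion is done:
- robot.goto(position, orientation): joint-space move of the TCP to a pose.
- robot.servo_line(position, ori=None, speed=0.15): straight line of the TCP; ori=None keeps the orientation; speed is the mean speed in m/s.
- robot.movej(angles): joint-space move.
- robot.move_gripper(opening): opening from 0.0 (shut) to 1.0 (fully open); the grip force is fixed at half the most; returns when the fingers have stopped.
- robot.dwell(seconds).
- robot.ik(position, orientation): joint angles nearest the present ones, or None.
- robot.grab_frame(name): name is "side" or "top"; returns (picture, depth): 480x640x3 uint8, red, green, blue; 480x640 float32, m along the optical axis (not along the pixel's ray), 0 where there is no reading.
- robot.camera_info(name): a dict with "vfov" (degrees; the focal length in pixels is half the picture's height over the tangent of half this angle, whatever the lens; pixels are square), "cx", "cy" (the principal point, pixels), "view" (4x4, takes a point from world to camera coordinates). Camera axes: x right, y down, z forward; pixel columns grow to the right and rows downward; lengths in m; the calibration is good to about 2 mm. A picture is of the moment at which its call begins. camera_info takes no time and is no camera call.
A pose or a line that the arm cannot do raises robot.Unreachable and nothing moves.
- robot.job_done(): hands the job in, once; it reports no verdict.
Readings, each from a call of its own:
- robot.read_t(): time.
- robot.read_qpos(): joint angles.
- robot.read_qvel(): joint speeds.
- robot.read_effort(): joint torques, N m.
- robot.read_position(): TCP position.
- robot.read_tcp_rot(): TCP orientation.
- robot.read_force(): force on the tool from outside, world axes, zero at the start.
- robot.read_ft_torque(): the same for the moment, N m.
- robot.read_grip_width(): opening from 0.0 (shut) to 1.0 (fully open).
Only numpy, scipy, OpenCV 4.12 (cv2) and the standard library are available. Lean on these libraries where they do the work, as an engineer would, in place of code of your own. Each camera call takes 0.05 s, during which the arm holds its last target.

### The job

Push the large black panel meter along the table, without lifting or tipping it, until it sits in the middle of the green card in front of the carousel. Then turn the carousel until its blue capacitor faces the front, pointing straight at the middle of the card. Finish while still gripping the black handle on top of it, so that the carousel is held still; leave the other goods where they are.

Things in the scene. Friction and masses are not known exactly. Their poses are not given: they have to be found in the camera images.
- meter: the large panel meter: a black square box 96 x 96 mm and 48 mm high with a white dial on top, about 0.35 kg, lying flat and loose on the table. Origin: centre of its underside; x and y axes are square to its sides, z up. It slides with ordinary friction; too wide to grasp, its upright sides are for pushing
- card (a point): middle of the green card, 126 mm square, paper-thin (1 mm, nothing to catch on), lying on the table in front of the carousel, 190 mm from its axis. The card is fixed to the carousel's base
- carousel_base: fixed foot of the carousel, a dark steel disc hidden under the platter. Origin: on the carousel's axis at table height. Its -x axis points to the front, to the middle of the card; z up. It stands at a different place and angle each time
- carousel: the turning part: plywood platter 224 mm across, top 28 mm above the table, six can capacitors fixed on it at 82 mm radius, evenly spaced (five red with black tops, one blue). Origin: on the axis at table height; its -x axis points to the blue capacitor, z up. Turns endlessly both ways about the vertical with light friction (0.05 N m), stays where left; starts at least 0.75 rad off, at any angle
- blue_cap (a point): top centre of the blue capacitor (44 mm across, like the red ones; white dot on its blue top), 110 mm above the table and 82 mm from the carousel's axis
- handle (a point): middle of the black handle bar on top of the carousel's post, fixed to the carousel: 60 mm long (along its x axis, the line that runs through the blue capacitor and the red one opposite), 14 mm thick (y), from 146 to 188 mm above the table, centred on the axis. This point: its middle, 167 mm above the table; same axes as the carousel. Grip it across its thickness from above
- spare_cap_a: bystander, to be left alone: loose red can capacitor, upright, 50 mm across, 90 mm tall. Origin: centre of its underside
- spare_cap_b: bystander, to be left alone: loose red can capacitor, upright, 50 mm across, 90 mm tall. Origin: centre of its underside
- small_meter: bystander, to be left alone: small black panel meter, 60 x 60 x 36 mm. Origin: centre of its underside
- transformer: bystander, to be left alone: small transformer of dark steel and copper, 60 x 50 x 52 mm. Origin: centre of its underside
- coil_reel: bystander, to be left alone: copper coil reel, 68 mm across, 46 mm tall. Origin: centre of its underside
- screwdriver: bystander, to be left alone: screwdriver lying on the table, 180 mm long. Origin: middle of the tool
Mind the look-alikes: they are no part of the job. What is shaped like the meter but purple or yellow is not meant.

How it is judged:
By the outcome, as a careful person would: the job done as asked, in the order asked, and still so for the second after the job is handed in, while the arm keeps its last pose, push and grip.
It also fails if it takes over 72 s, if anything falls off the work surface, if the arm or the gripper's body presses on something with over 40 N, if the wrist force passes 120 N, or if a joint passes its speed limit or range.

## Working session

There is one attempt and no reset: what is moved stays moved. The work goes in short steps, each a Python script; the robot and the scene stay as the last script left them, time stands still between calls to the robot, and variables do not carry over. Pictures are saved under pics/ and viewed, and the job is handed in when it is done.

```bash
ls; mkdir -p pics; python3 - <<'E'
from rig import robot
import cv2,numpy as np
for n in("top","side"):
    p,d=robot.grab_frame(n); cv2.imwrite(f"pics/{n}0.png",p[:,:,::-1]); np.savez(f"pics/{n}0.npz",p=p,d=d)
    print(n,robot.camera_info(n))
print(robot.read_t(),robot.read_tcp_rot())
E
```

```text
pics
top {'vfov': 50.453348850321134, 'cx': 314.6698481685796, 'cy': 246.19183681792782, 'view': array([[-0.00659427, -0.99969705,  0.02371316,  0.01224248],
       [-0.98712051,  0.00271712, -0.15995534,  0.52601865],
       [ 0.15984245, -0.02446253, -0.98683939,  1.2340634 ],
       [ 0.        ,  0.        ,  0.        ,  1.        ]])}
side {'vfov': 49.135328082147474, 'cx': 320.5226426223472, 'cy': 242.89592282084303, 'view': array([[ 0.87698158, -0.48043848, -0.00906449, -0.45565954],
       [-0.38250125, -0.68654276, -0.61834605,  0.29368313],
       [ 0.29085408,  0.54574528, -0.78585368,  1.24351114],
       [ 0.        ,  0.        ,  0.        ,  1.        ]])}
0.1 [[ 9.26074630e-01 -3.77340114e-01 -4.66114584e-04]
 [-3.77340388e-01 -9.26073551e-01 -1.41749063e-03]
 [ 1.03219688e-04  1.48858597e-03 -9.99998887e-01]]
```

View pics/top0.png

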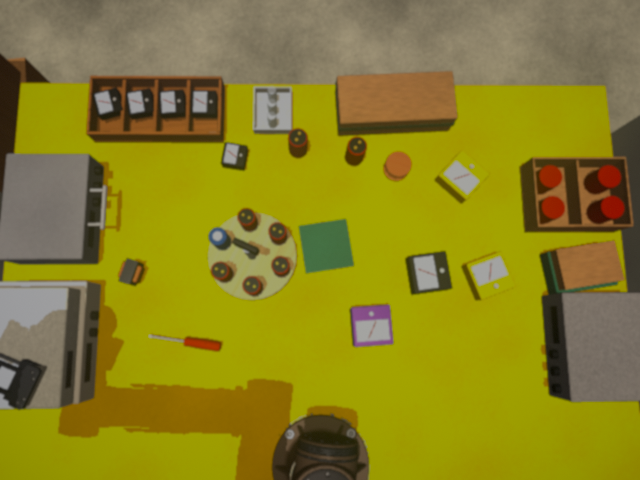

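View pics/side0.png

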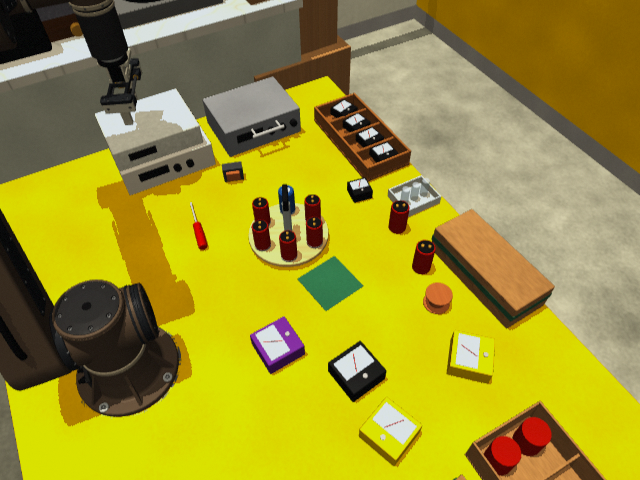

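Top view: the candidates for the meter are the black one at (430,272), yellow ones at (463,175) and (490,276), purple at (372,325), small black at (234,155), and tiny ones in the tray. The large black one with the white dial at (430,272) [side (357,370)] fits. The card is at (327,245), the carousel at (252,254) and the blue capacitor at (219,237). I'll confirm with a crop and measure.

```bash
cat > h.py <<'E'
import cv2,numpy as np
from rig import robot
def cam(n):
    c=robot.camera_info(n); f=240/np.tan(np.radians(c["vfov"]/2)); return f,c["cx"],c["cy"],np.array(c["view"])
def ray(n,uv,z):
    f,cx,cy,V=cam(n); uv=np.atleast_2d(np.asarray(uv,float))
    d=np.c_[(uv[:,0]-cx)/f,(uv[:,1]-cy)/f,np.ones(len(uv))]@V[:3,:3]
    o=-V[:3,:3].T@V[:3,3]
    return (o+d*((z-o[2])/d[:,2])[:,None])[:,:2]
def proj(n,P):
    f,cx,cy,V=cam(n); P=np.atleast_2d(P); c=P@V[:3,:3].T+V[:3,3]
    return np.c_[c[:,0]/c[:,2]*f+cx,c[:,1]/c[:,2]*f+cy]
def cloud(n,d):
    f,cx,cy,V=cam(n); v,u=np.mgrid[:480,:640]
    c=np.stack([(u-cx)/f*d,(v-cy)/f*d,d],-1)
    return (c-V[:3,3])@V[:3,:3]
def hsv(p): return cv2.cvtColor(p,cv2.COLOR_RGB2HSV)
def big(m,roi=None,k=1):
    m=m.astype(np.uint8)
    if roi is not None:
        r=np.zeros_like(m); x0,y0,x1,y1=roi; r[y0:y1,x0:x1]=1; m=m*r
    cs,_=cv2.findContours(m,cv2.RETR_EXTERNAL,cv2.CHAIN_APPROX_NONE)
    return sorted(cs,key=cv2.contourArea)[::-1][:k]
def rect(P):
    (c,s,a)=cv2.minAreaRect((P*1000).astype(np.float32)); return np.round(c,1),np.round(s,1),round(a,1)
E
python3 - <<'E'
from h import *
for n in("top","side"):
    z=np.load(f"pics/{n}0.npz"); p,d=z["p"],z["d"]; H=hsv(p); W=cloud(n,d)
    tb=(H[...,0]>24)&(H[...,0]<32)&(H[...,2]>180)
    print(n,"table z",np.percentile(W[...,2][tb],[5,50,95]))
    g=(H[...,0]>60)&(H[...,0]<90)&(H[...,1]>120)
    c=big(g)[0]; print("card",rect(ray(n,c[:,0],0.001)), cv2.contourArea(c))
    roi=(395,235,462,310) if n=="top" else (315,330,400,410)
    nt=~((H[...,0]>20)&(H[...,0]<35)&(H[...,1]>150))
    # meter top via depth
    m=(W[...,2]>.040)&(W[...,2]<.056)&nt
    c=big(m,roi)[0]; print("meter",rect(ray(n,c[:,0],.048)),cv2.contourArea(c))
    wh=(H[...,1]<60)&(H[...,2]>150)
    c=big(wh,roi)[0]; print("dial",rect(ray(n,c[:,0],.048)))
    b=(H[...,0]>98)&(H[...,0]<118)&(H[...,1]>80)&(W[...,2]>.10)&(W[...,2]<.115)
    c=big(b,(190,150,330,280)); print("blue",rect(ray(n,c[0][:,0],.110)),cv2.contourArea(c[0])) if c else 0
    h=(W[...,2]>.18)&(W[...,2]<.195)
    c=big(h,(200,150,330,300)); print("handle",rect(ray(n,c[0][:,0],.188)),cv2.contourArea(c[0])) if c else 0
    pl=(W[...,2]>.022)&(W[...,2]<.034)
    c=big(pl,(190,180,350,310)); print("platter",[cv2.minEnclosingCircle((ray(n,c[0][:,0],.028)*1000).astype(np.float32))])
    rt=(W[...,2]>.104)&(W[...,2]<.116)
    for q in big(rt,(190,150,350,310),7): print("  cap",rect(ray(n,q[:,0],.110)),cv2.contourArea(q))
p=np.load("pics/top0.npz")["p"]
a=cv2.resize(p[190:320,190:320],(390,390),interpolation=2);b=cv2.resize(p[210:340,390:520],(390,390),interpolation=2)
cv2.imwrite("pics/crop0.png",np.hstack([a,b])[:,:,::-1])
E
```

```text
Traceback (most recent call last):
IndexError: index -1 is out of bounds for axis 0 with size 0
```

```bash
ls pics
```

```text
side0.npz
side0.png
top0.npz
top0.png
```

```bash
cat > m.py <<'E'
from h import *
import sys
tag=sys.argv[1]
for n in("top","side"):
    z=np.load(f"pics/{n}0.npz"); p,d=z["p"],z["d"]; H=hsv(p); W=cloud(n,d)
    print(n, p[400,500] if n=="top" else p[300,230])
    tb=(H[...,0]>22)&(H[...,0]<34)&(H[...,1]>200)&(d>0)
    print(n,"table z",np.percentile(W[...,2][tb],[5,50,95]) if tb.any() else H[300,230])
    g=(H[...,0]>60)&(H[...,0]<90)&(H[...,1]>120)
    c=big(g)[0]; print("card",rect(ray(n,c[:,0],0.001)), cv2.contourArea(c))
    roi=(395,235,462,310) if n=="top" else (315,330,400,410)
    m=(W[...,2]>.040)&(W[...,2]<.056)
    c=big(m,roi)[0]; print("meter",rect(ray(n,c[:,0],.048)),cv2.contourArea(c))
    wh=(H[...,1]<60)&(H[...,2]>150)
    c=big(wh,roi)[0]; print("dial",rect(ray(n,c[:,0],.048)))
    b=(H[...,0]>95)&(H[...,0]<120)&(H[...,1]>80)
    c=big(b,(190,150,330,280)); print("blue",rect(ray(n,c[0][:,0],.110)),cv2.contourArea(c[0])) if c else 0
    h=(W[...,2]>.178)&(W[...,2]<.2)
    c=big(h,(200,150,330,300)); print("handle",rect(ray(n,c[0][:,0],.188)),cv2.contourArea(c[0])) if c else 0
    pl=(W[...,2]>.020)&(W[...,2]<.036)
    c=big(pl,(190,180,350,310)); print("platter",cv2.minEnclosingCircle((ray(n,c[0][:,0],.028)*1000).astype(np.float32)) if c else 0)
    rt=(W[...,2]>.102)&(W[...,2]<.118)
    for q in big(rt,(190,150,350,310),7): print("  cap",rect(ray(n,q[:,0],.110)),cv2.contourArea(q))
E
python3 m.py 0
python3 - <<'E'
from h import *
p=np.load("pics/top0.npz")["p"]
a=cv2.resize(p[190:320,190:320],(390,390),interpolation=2);b=cv2.resize(p[210:340,390:520],(390,390),interpolation=2)
cv2.imwrite("pics/crop0.png",np.hstack([a,b])[:,:,::-1])
E
```

```text
top [159 156   0]
top table z [-0.00308414  0.00132963  0.00625852]Traceback (most recent call last):
  File "m.py", line 10, in <module>
    c=big(g)[0]; print("card",rect(ray(n,c[:,0],0.001)), cv2.contourArea(c))
      ~~~~~~^^^
IndexError: list index out of range
```

View pics/crop0.png

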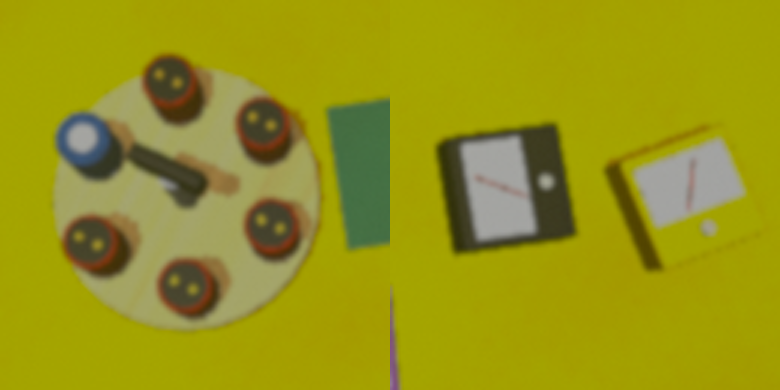

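The crop confirms the choice: the black box with the white dial is on the left and the yellow look-alike is on the right. The blue capacitor has its white dot and sits in line with the handle. The picture is dimmer than I assumed, so I'll loosen the thresholds.

```bash
python3 - <<'E'
from h import *
for n,u in(("top",[(327,245),(425,272),(219,237),(430,400)]),("side",[(330,285),(345,355),(285,200),(230,300)])):
    H=hsv(np.load(f"pics/{n}0.npz")["p"]); print(n,[H[v,x].tolist() for x,v in u])
E
sed -i 's/\[...,1\]>120)/[...,1]>80)/; s/>60)&(H\[...,0\]<90)/>55)\&(H[...,0]<95)/; s/(H\[...,1\]<60)&(H\[...,2\]>150)/(H[...,1]<60)\&(H[...,2]>110)/' m.py; python3 m.py 0
```

```text
top [[59, 103, 111], [9, 26, 157], [38, 6, 164], [30, 255, 161]]
side [[71, 147, 123], [105, 16, 93], [0, 0, 20], [29, 255, 218]]
top [159 156   0]
top table z [-0.00308414  0.00132963  0.00625852]
card (array([534.7, -19.8]), array([116.1, 116.6]), 8.4) 1889.0
meter (array([ 459. , -274.7]), array([96. , 97.7]), 7.4) 1420.5
dial (array([ 459. , -265.8]), array([82.2, 51.2]), 7.3)
blue (array([539.1, 241.4]), array([36.4, 35.4]), 1.2) 182.5
handle (array([504.5, 167.3]), array([60.8, 14.7]), 65.2) 152.0
platter ((504.8998718261719, 168.28797912597656), 112.03153991699219)
  cap (array([423.8, 160.8]), array([42.1, 42.1]), 89.8) 254.0
  cap (array([458.1, 234.8]), array([44.4, 40. ]), 89.8) 247.0
  cap (array([470.6,  93.3]), array([42.7, 42.3]), 0.4) 242.5
  cap (array([539. , 242.5]), array([42.7, 40.9]), 89.9) 242.0
  cap (array([552., 102.]), array([42.7, 42.2]), 44.6) 239.0
  cap (array([586.4, 175.3]), array([42. , 43.1]), 64.5) 237.5
  cap (array([495.3, 165.1]), array([ 2.3, 11.9]), 18.6) 1.0
side [218 214   0]
side table z [-0.00488886 -0.00081403  0.00380595]
card (array([535.5, -22.1]), array([122.5, 121.3]), 8.6) 1721.5
meter (array([ 460.2, -279.2]), array([97.3, 97.6]), 7.5) 1648.5
dial (array([ 459.7, -266.4]), array([81. , 50.3]), 7.5)
blue (array([539.1, 201.4]), array([100.7,  15.4]), 66.5) 95.5
handle (array([505.9, 161.4]), array([63.5, 12.8]), 63.9) 84.0
platter ((506.60650634765625, 162.6002655029297), 114.26130676269531)
  cap (array([472.1,  89.8]), array([43.3, 43.5]), 24.2) 167.5
  cap (array([552.9,  96.5]), array([46.2, 42. ]), 42.6) 163.5
  cap (array([425.3, 156.2]), array([47.7, 39.1]), 65.9) 160.0
  cap (array([586.8, 171.2]), array([45.4, 44.6]), 5.7) 148.5
  cap (array([458.4, 228.8]), array([47.5, 40.5]), 64.9) 143.0
  cap (array([552., 230.]), array([46.1, 15.7]), 67.3) 43.0
  cap (array([526.4, 245.3]), array([34.4,  8.3]), 64.0) 21.0
```

```bash
cat >> h.py <<'E'
def boxpose(n,c,ang,h=.048):
    """silhouette contour of an upright box; far edges seen at top height, near ones at the foot. ang deg"""
    f,cx,cy,V=cam(n); o=-V[:3,:3].T@V[:3,3]; out=[];r=[]
    P0,P1=ray(n,c,0),ray(n,c,h)
    a=np.radians(ang)
    for e in (np.array([np.cos(a),np.sin(a)]),np.array([-np.sin(a),np.cos(a)])):
        near=np.dot(o[:2]-P0.mean(0),e)
        def ext(P,s):
            q=np.sort(P@e*s)[::-1]; return s*q[2]
        # + side faces camera -> foot visible if near > half
        plus=ext(P0,1) if near>.048 else ext(P1,1)
        minus=ext(P0,-1) if near<-.048 else ext(P1,-1)
        r.append((plus-minus)*1000); out.append((plus+minus)/2*e)
    return np.round(sum(out)*1000,1),np.round(r,1)
def edgeangle(P):
    return rect(P)[2]
E
python3 - <<'E'
from h import *
for n in("top","side"):
    z=np.load(f"pics/{n}0.npz"); H=hsv(z["p"])
    f,cx,cy,V=cam(n); print(n,"cam",-V[:3,:3].T@V[:3,3])
    ny=~((H[...,0]>18)&(H[...,0]<38)&(H[...,1]>150))
    roi=(395,235,462,310) if n=="top" else (315,330,400,410)
    c=big(ny,roi)[0][:,0]; print("meter",boxpose(n,c,7.4))
    roi=(200,205,302,302) if n=="top" else (243,170,335,270)
    # platter: pale wood hue ~ low sat
    g=(H[...,0]>55)&(H[...,0]<95)&(H[...,1]>50)
    c=big(g)[0][:,0]; P=ray(n,c,.001); print("card",rect(P), boxpose(n,c,8.5,.001))
    c=big(ny,roi)[0][:,0]; P=ray(n,c,.028)*1000
    for i in range(6):
        A=np.c_[2*P,np.ones(len(P))]; s=np.linalg.lstsq(A,(P**2).sum(1),rcond=None)[0]
        R=np.sqrt(s[2]+s[0]**2+s[1]**2); e=np.hypot(*(P-s[:2]).T)-R; P=P[abs(e)<max(2,1.5*e.std())]
    print("platter",s[:2].round(1),R.round(1),len(P))
E
```

```text
top cam [0.32206881 0.04099783 1.30167155]
meter (array([ 461.1, -280.3]), array([88.7, 80.2]))
card (array([534.7, -19.8]), array([116.1, 116.6]), 8.4) (array([534.7, -19.7]), array([115.5, 116. ]))
platter [505.8 167.9] 109.7 205
side cam [ 0.15025891 -0.69593068  1.15468528]
meter (array([ 461.4, -278.1]), array([90.2, 90.3]))
card (array([535.5, -22.1]), array([122.5, 121.3]), 8.6) (array([535.7, -21.9]), array([122. , 120.8]))
platter [510.4 177.9] 123.7 102
```

```bash
python3 - <<'E'
from h import *
for n in("top","side"):
    z=np.load(f"pics/{n}0.npz"); p=z["p"];H=hsv(p)
    roi=(385,230,462,310) if n=="top" else (315,330,400,410)
    print(p[272,398:418].tolist() if n=="top" else p[372,318:336].tolist())
    for th in (80,100,120):
        m=(H[...,2]<th)|(H[...,1]<130)
        c=big(m,roi)[0][:,0]; print(th,"meter",boxpose(n,c,7.4))
    g=(H[...,0]>45)&(H[...,0]<95)&(H[...,1]>40)
    c=big(g)[0][:,0]; P=ray(n,c,.001); print("card",rect(P))
    cs=big((H[...,1]<60)&(H[...,2]>90),roi,2)
    for q in cs: print("white",rect(ray(n,q[:,0],.048)))
E
```

```text
[[165, 161, 0], [165, 161, 0], [165, 161, 0], [165, 161, 0], [164, 161, 0], [165, 161, 0], [165, 162, 0], [165, 161, 0], [151, 148, 0], [111, 109, 0], [68, 67, 0], [52, 51, 11], [53, 51, 14], [56, 54, 22], [62, 60, 31], [64, 62, 36], [72, 71, 50], [103, 102, 93], [143, 143, 138], [161, 162, 158]]
80 meter (array([ 460. , -276.5]), array([90.1, 89.4]))
100 meter (array([ 460.2, -276.8]), array([92.9, 91.7]))
120 meter (array([ 460.1, -276.6]), array([95.3, 94.1]))
card (array([534.7, -19.9]), array([120.4, 120.8]), 8.5)
white (array([ 458.7, -265.5]), array([84.5, 53.9]), 7.5)
white (array([ 464.2, -305.6]), array([12.7, 10. ]), 89.8)
[[217, 219, 0], [218, 219, 0], [219, 219, 0], [218, 217, 0], [220, 218, 0], [219, 217, 0], [219, 217, 0], [219, 217, 0], [219, 218, 0], [219, 217, 0], [188, 187, 0], [83, 82, 0], [11, 11, 7], [3, 4, 7], [6, 8, 7], [1, 4, 6], [10, 8, 11], [11, 11, 11]]
80 meter (array([ 461.5, -278.2]), array([92.1, 92.8]))
100 meter (array([ 461. , -278.3]), array([93.1, 92.8]))
120 meter (array([ 461.1, -278.2]), array([93.4, 93.1]))
card (array([535.7, -21.2]), array([124.1, 122.9]), 8.6)
white (array([ 460.1, -265.8]), array([82.1, 51.8]), 7.5)
white (array([ 471.3, -388.2]), array([15.4, 32.1]), 61.1)
```

```bash
python3 - <<'E'
from h import *
n="top"; z=np.load("pics/top0.npz"); W=cloud(n,z["d"]); 
m=((W[...,2]>.012)&(z["d"]>0)).astype(np.uint8)
for c in big(m,(100,80,530,350),30):
    if cv2.contourArea(c)<60: continue
    c=c[:,0]; h=np.percentile(W[c[:,1],c[:,0],2],80); cc=np.zeros_like(m); cv2.drawContours(cc,[c],-1,1,-1)
    h=np.percentile(W[...,2][cc>0],90); P=ray(n,c,h); print(c.mean(0).round(),"h",h.round(3),rect(P),cv2.boxPoints(cv2.minAreaRect((P*1000).astype(np.float32))).round().tolist())
a=np.radians(7.5)
ex=np.array([np.cos(a),np.sin(a)]);ey=np.array([-ex[1],ex[0]])
D=np.array([535,-20.5])-np.array([460.5,-277]); print("D",D@ex,D@ey)
# ik checks, both yaw options
def R(yaw): # tool x dir at yaw (deg)
    c,s=np.cos(np.radians(yaw)),np.sin(np.radians(yaw)); return np.array([[c,s,0],[s,-c,0],[0,0,-1]])
for name,xy,yaw in(("px0",(.40,-.285),7.5),("px1",(.51,-.27),7.5),("py0",(.575,-.33),97.5),("py1",(.543,-.085),97.5),("grip",(.5052,.1675),65.3),("gripend",(.5052,.1675),65.3-146.6)):
    for k in(0,180):
        q=robot.ik([*xy,.15 if 'g' in name else .012],R(yaw+k)); print(name,k,None if q is None else np.round(q,1))
E
```

```text
[153. 111.] h 0.059 (array([876.1, 401.5]), array([168.6, 319.6]), 0.3) [[791.0, 561.0], [793.0, 241.0], [961.0, 242.0], [959.0, 562.0]]
[393. 106.] h 0.094 (array([ 872.5, -196.5]), array([146.7, 307.4]), 0.3) [[798.0, -43.0], [800.0, -351.0], [947.0, -350.0], [945.0, -42.0]]
[251. 255.] h 0.114 (array([493.7, 160.3]), array([210.5, 206.9]), 35.2) [[348.0, 184.0], [467.0, 15.0], [639.0, 136.0], [520.0, 306.0]]
[280. 120.] h 0.09 (array([835.8,  96. ]), array([188.3, 134.4]), 0.7) [[741.0, 162.0], [742.0, 28.0], [931.0, 30.0], [929.0, 164.0]]
[488. 276.] h 0.052 (array([ 448.1, -420. ]), array([ 95.4, 108.1]), 20.0) [[385.0, -386.0], [422.0, -487.0], [511.0, -454.0], [474.0, -353.0]]
[371. 326.] h 0.053 (array([ 328.6, -125.4]), array([95.4, 98.7]), 3.6) [[278.0, -79.0], [284.0, -178.0], [379.0, -172.0], [373.0, -73.0]]
[428. 273.] h 0.053 (array([ 457.6, -270.5]), array([ 96.5, 103.5]), 7.6) [[403.0, -226.0], [417.0, -328.0], [512.0, -315.0], [499.0, -213.0]]
[461. 176.] h 0.053 (array([ 704.2, -367.6]), array([ 95.4, 110. ]), 46.7) [[631.0, -365.0], [712.0, -440.0], [777.0, -371.0]
[... 850 characters left out ...]
]
[102. 197.] h 0.089 (array([643.2, 524.1]), array([163.1,  14.4]), 3.4) [[561.0, 526.0], [562.0, 512.0], [725.0, 522.0], [724.0, 536.0]]
D 107.3426104767921 244.58140562198852
px0 0 [-12.5  18.1 -37.    0.  -34.8 110. ]
px0 180 [-12.5  18.1 -37.    0.  -34.8 -70. ]
px1 0 [ -8.5  24.4 -25.9   0.  -39.7 106. ]
px1 180 [ -8.5  24.4 -25.9   0.  -39.7 -74. ]
py0 0 [ -13.    30.6  -14.3    0.   -45.2 -159.5]
py0 180 [-13.   30.6 -14.3   0.  -45.2  20.5]
py1 0 None
py1 180 [ 11.5  22.4 -29.5   0.  -38.1  -4. ]
grip 0 [ 39.5  10.9 -23.4   0.  -55.7 115.8]
grip 180 [ 39.5  10.9 -23.4   0.  -55.7 -64.2]
gripend 0 [ 39.5  10.9 -23.4   0.  -55.7 -30.8]
gripend 180 [ 39.5  10.9 -23.4   0.  -55.7 149.2]
```

```bash
cat >> h.py <<'E'
def R(yaw):
    c,s=np.cos(np.radians(yaw)),np.sin(np.radians(yaw)); return np.array([[c,s,0],[s,-c,0],[0,0,-1]])
def ax(deg):
    a=np.radians(deg); ex=np.array([np.cos(a),np.sin(a)]); return ex,np.array([-ex[1],ex[0]])
def snap(tag):
    for n in("top","side"):
        p,d=robot.grab_frame(n); np.savez(f"pics/{n}{tag}.npz",p=p,d=d); cv2.imwrite(f"pics/{n}{tag}.png",p[:,:,::-1])
    a,b=[cv2.imread(f"pics/{n}{tag}.png") for n in("top","side")]
    cv2.imwrite(f"pics/both{tag}.png",cv2.resize(np.hstack([a,b]),(800,300),interpolation=cv2.INTER_AREA))
E
python3 - <<'E'
from h import *
ex,ey=ax(7.5); c=np.array([.4605,-.277])
s=c-.080*ex
r=R(7.5+180)
robot.move_gripper(.3)
robot.goto([.30,.45,.30],r) if robot.ik([.30,.45,.30],r) is not None else print("skip")
print(robot.read_t())
robot.goto([*s,.16],r); robot.servo_line([*s,.012],speed=.2); print(robot.read_t(),robot.read_position(),robot.read_force())
snap("1"); print(robot.read_t())
E
```

```text
3.35
6.9083 [ 0.38193967 -0.28752273  0.01265317] [ 0.94690531 -0.36577451  0.2630119 ]
7.0083
```

View pics/both1.png

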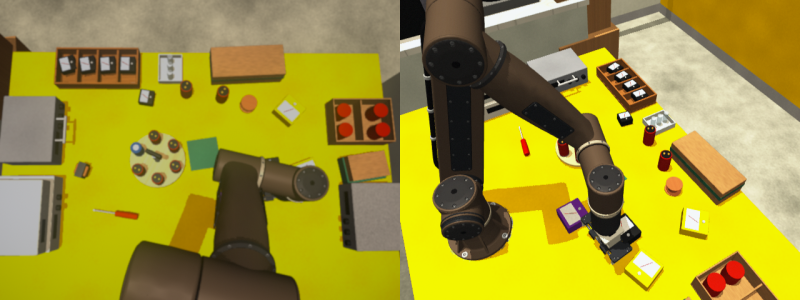

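Both views are mostly blocked by the arm: only the gripper behind the meter is visible, at (617,245) in the pair. I'll make the first push, which is sideways relative to the card, then lift and look.

```bash
python3 - <<'E'
from h import *
ex,ey=ax(7.5); c=np.array([.4605,-.277])
e=c+.0493*ex
robot.servo_line([*(c-.062*ex),.012],speed=.15); print(robot.read_force().round(1))
robot.servo_line([*e,.012],speed=.08); print(robot.read_force().round(1),robot.read_position())
b=e-.03*ex
robot.servo_line([*b,.012],speed=.15)
robot.servo_line([*b,.13],speed=.3)
r=R(97.5+180)
n=c+.1073*ex-.085*ey
robot.goto([*n,.16],r); print(robot.read_t())
snap("2")
E
```

```text
[-0.3  0.3  0.8]
[-1.2  0.2  0.7] [ 0.50961297 -0.27058874  0.01209514]
11.175
```

View pics/both2.png

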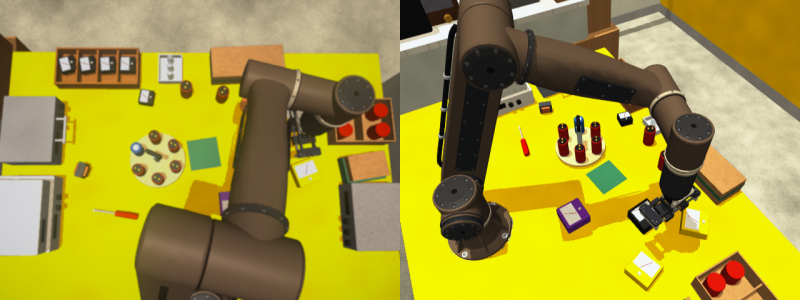

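```bash
python3 - <<'E'
from h import *
ex,ey=ax(7.5); c=np.array([.4605,-.277])+.1073*ex
P=[[*(c+a*ex+b*ey),.048] for a,b in((.048,.048),(.048,-.048),(-.048,-.048),(-.048,.048))]+[[*(c-.048*ex+b*ey),0] for b in(-.048,.048)]
q=proj("side",np.array(P)); print(q.round(1))
p=cv2.imread("pics/side2.png"); cr=cv2.resize(p[270:390,330:490],(800,600),interpolation=2)
for u,v in q: cv2.circle(cr,(int((u-330+.5)*5),int((v-270+.5)*5)),4,(0,0,255),-1)
cv2.imwrite("pics/crop2.png",cr)
E
```

```text
[[394.1 315.3]
 [421.4 344.2]
 [390.1 367.1]
 [363.2 336.5]
 [388.1 376. ]
 [362.1 345.9]]
```

View pics/crop2.png

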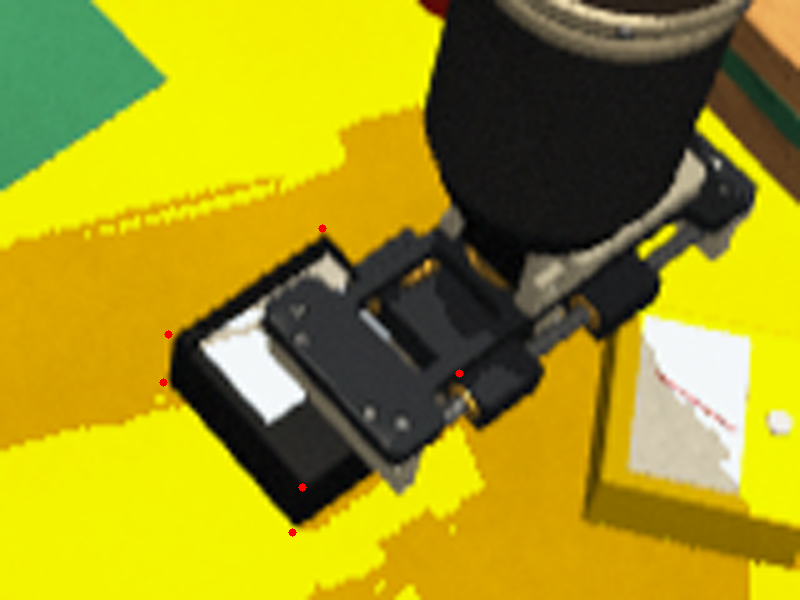

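The meter sits within about 1–2 mm of where I predicted (red dots) and is still square. I'll now make the main push toward the card, stop about 8 mm short, and look again.

```bash
python3 - <<'E'
from h import *
ex,ey=ax(7.5); c=np.array([.4605,-.277])+.1073*ex
robot.servo_line([*(c-.085*ey),.012],speed=.25)
robot.servo_line([*(c-.062*ey),.012],speed=.15)
e=c+(.2366-.058)*ey
robot.servo_line([*e,.012],speed=.09); print(robot.read_force().round(1),robot.read_position(),robot.read_t())
b=e-.04*ey
robot.servo_line([*b,.012],speed=.2)
b=c+.06*ey
robot.goto([*b,.2],R(97.5+180)); print(robot.read_t())
snap("3")
E
```

```text
[ 0.4 -1.9  1.9] [ 0.54354353 -0.08600715  0.01188438] 15.1417
16.325
```

View pics/both3.png

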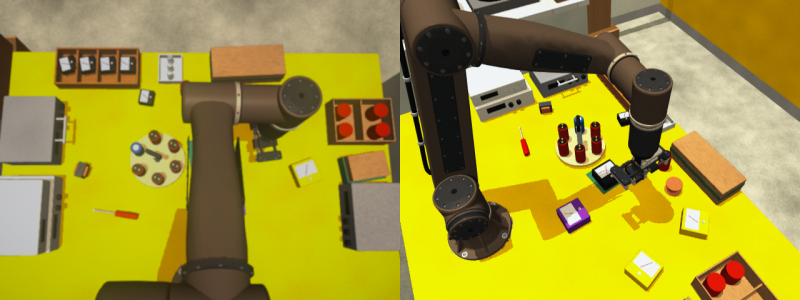

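```bash
python3 - <<'E'
from h import *
q=np.array(robot.read_qpos()); print(q.round(1)); q[0]-=45; robot.movej(q); print(robot.read_t(),robot.read_position())
snap("4")
E
```

```text
[ -1.1  14.2 -12.1  -0.  -63.9   8.7]
18.0917 [ 0.25231332 -0.53786936  0.19865443]
```

View pics/both4.png

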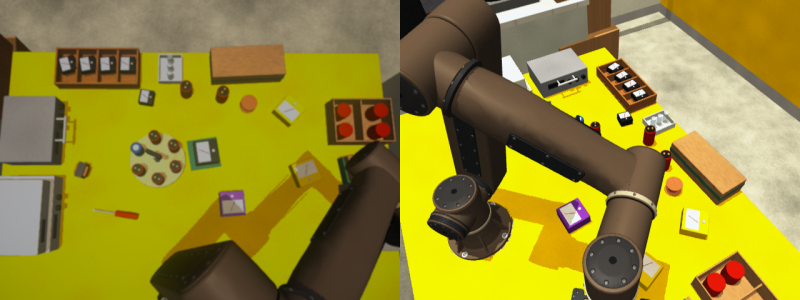

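The top view now shows the meter on the card at about (328,243) at full size, unobstructed. I'll measure the offset.

```bash
cat > mm.py <<'E'
from h import *
import sys
n="top"; t=sys.argv[1]; roi=(290,205,370,285)
z=np.load(f"pics/{n}{t}.npz"); p=z["p"];H=hsv(p);W=cloud(n,z["d"])
for th in(70,80,90):
    m=(H[...,2]<th)|(H[...,1]<60); c=big(m,roi)[0][:,0]; print(th,"meter colour",boxpose(n,c,7.8),rect(ray(n,c,.048))[2])
m=(W[...,2]>.036)&(W[...,2]<.06); c=big(m,roi)[0][:,0]; print("meter depth",rect(ray(n,c,.048)))
q=big((H[...,1]<60)&(H[...,2]>90),roi)[0]; D=rect(ray(n,q[:,0],.048)); print("dial",D)
ex,ey=ax(D[2] if D[2]<45 else D[2]-90); print("centre from dial", D[0]-11.3*ey+0.2*ex)
m=(H[...,1]>150)&(H[...,0]>20)&(H[...,0]<36); c=big(~m,roi)[0][:,0]; print("card outline",rect(ray(n,c,.001)))
cv2.imwrite(f"pics/crop{t}.png",cv2.resize(p[195:295,280:380],(600,600),interpolation=2)[:,:,::-1])
E
python3 mm.py 4
```

```text
70 meter colour (array([534.8, -27.3]), array([89.6, 90.5])) 7.7
80 meter colour (array([535.5, -27.4]), array([92.5, 92.4])) 7.5
90 meter colour (array([535.3, -27. ]), array([95. , 94.6])) 7.6
meter depth (array([533.7, -27. ]), array([97.3, 96.2]), 7.7)
dial (array([534.2, -16.3]), array([85.9, 55. ]), 7.9)
centre from dial [535.95122526 -27.46526803]
card outline (array([535. , -19.3]), array([125., 124.]), 8.9)
```

View pics/crop4.png

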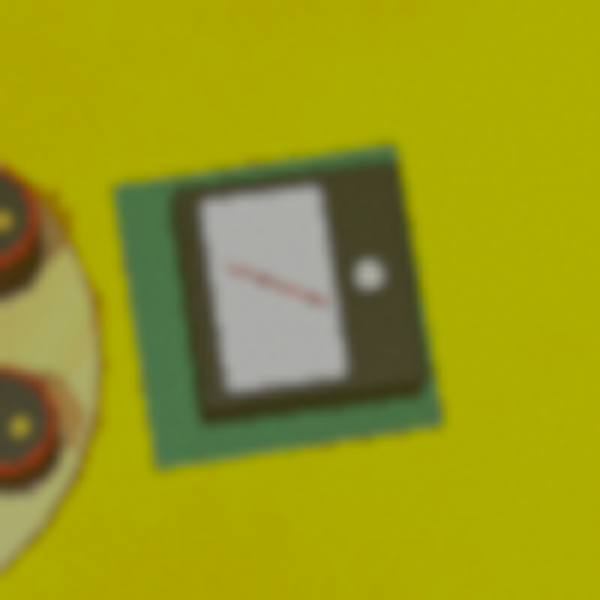

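The remaining error is about 7.6 mm along the push axis and under 1 mm across it. I'll finish the push by that amount and check.

```bash
python3 - <<'E'
from h import *
ex,ey=ax(7.5); c=np.array([.4605,-.277])+.1073*ex; r=R(277.5)
e0=c+(.2366-.058)*ey; b=e0-.04*ey
q=robot.ik([*b,.10],r); robot.goto([*b,.10],r); robot.servo_line([*b,.012],speed=.25)
robot.servo_line([*(e0-.006*ey),.012],speed=.15)
robot.servo_line([*(e0+.0076*ey),.012],speed=.05); robot.dwell(.2); print(robot.read_force().round(1),robot.read_position()-np.array([*(e0+.0076*ey),.012]),robot.read_t())
robot.servo_line([*b,.012],speed=.2); robot.servo_line([*b,.2],speed=.35)
q=np.array(robot.read_qpos()); q[0]-=45; robot.movej(q); print(robot.read_t())
snap("5")
E
python3 mm.py 5
```

```text
[ 0.2  0.6 -0.1] [-1.59444646e-04 -3.50904583e-05 -2.12767442e-04] 21.5667
24.225
70 meter colour (array([533.6, -18.5]), array([88.8, 80.9])) 7.6
80 meter colour (array([533.9, -19.5]), array([91.2, 91.8])) 7.4
90 meter colour (array([534.5, -19.7]), array([93.8, 95.2])) 7.8
meter depth (array([532.5, -19. ]), array([97.3, 96. ]), 7.5)
dial (array([533.2,  -8.2]), array([86.6, 56. ]), 7.6)
centre from dial [534.89274032 -19.37428433]
card outline (array([534.8, -19.8]), array([124.8, 125. ]), 8.5)
```

View pics/crop5.png

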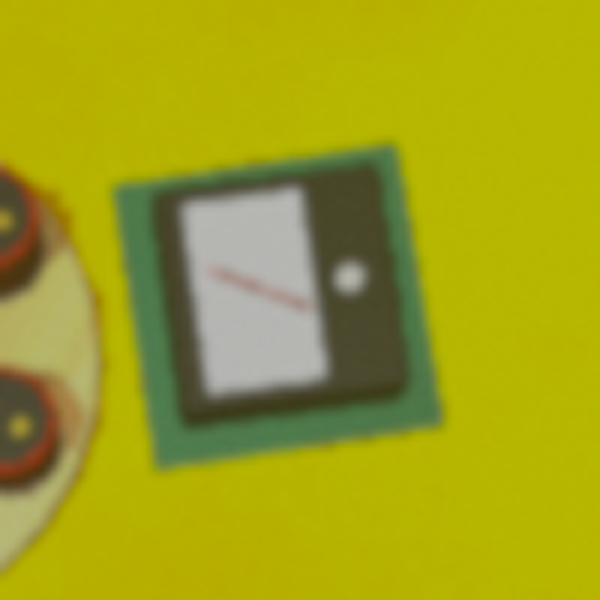

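The meter is centred to about 1 mm and rotated about 1° from the card. Next I'll grip the handle. From the top view the axis is near (0.505, 0.1675), the blue direction is 65.2° and the front is at −81.2°.

```bash
python3 - <<'E'
from h import *
a=np.array([.5052,.1675]); r=R(65.2)
p=robot.read_position(); robot.servo_line([p[0],p[1],.32],speed=.3)
robot.goto([*a,.31],r); print(robot.read_qpos().round(1)); robot.move_gripper(.6)
robot.servo_line([*a,.22],speed=.2); robot.servo_line([*a,.152],speed=.1)
print(robot.read_force().round(1),robot.read_t())
snap("6")
E
python3 - <<'E'
import cv2
p=cv2.imread("pics/side6.png"); cv2.imwrite("pics/crop6.png",cv2.resize(p[130:290,200:400],(800,640))[:600])
E
```

```text
[ 39.4   4.4  -9.4   0.  -76.2 115.7]
[-0.  -0.  -0.5] 29.3917
```

View pics/crop6.png

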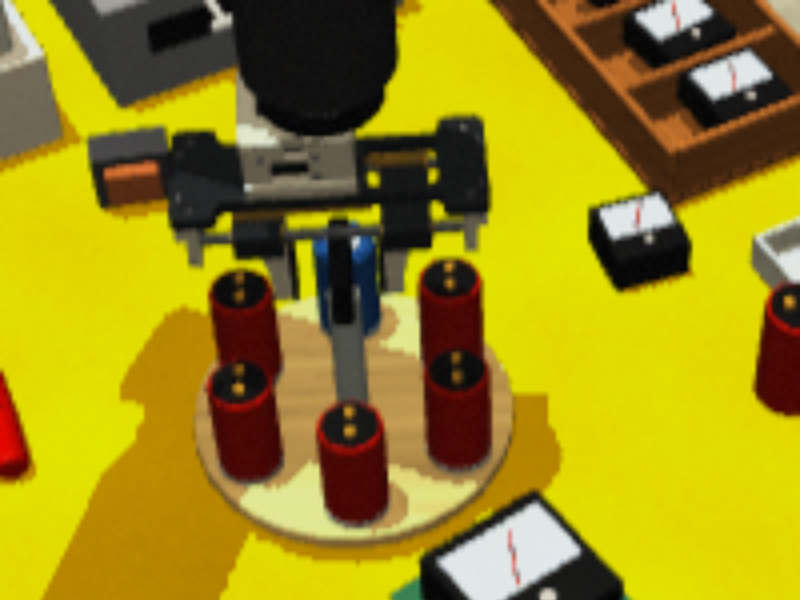

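The handle bar at (342,270) in the crop is centred between the open fingers, and the jaws lie across its thickness. I'll close the gripper.

```bash
python3 - <<'E'
from h import *
print(robot.read_force().round(2),robot.read_ft_torque().round(3))
robot.move_gripper(0); print(robot.read_grip_width()*88,robot.read_force().round(2),robot.read_ft_torque().round(3),robot.read_position(),robot.read_t())
E
```

```text
[0.15 0.46 0.01] [-0.083 -0.086 -0.06 ]
13.951187309476321 [13.02 -7.92 -7.17] [-2.425e+00 -4.212e+00  2.000e-03] [0.50717807 0.16665151 0.15204714] 30.2
```

```bash
python3 - <<'E'
from h import *
cmd=np.array([.5052,.1675]); j=ax(65.2)[1]*-1
for i in range(3):
    p=robot.read_position(); e=(p[:2]-cmd)@j; cmd=cmd+e*j
    robot.servo_line([*cmd,.152],speed=.02); robot.dwell(.1)
    print(cmd.round(4),robot.read_position().round(4),robot.read_force().round(2),robot.read_ft_torque().round(2),robot.read_t())
E
```

```text
[0.5072 0.1666] [0.5072 0.1666 0.152 ] [ 1.39 -0.42  0.19] [-0.24 -0.26 -0.04] 30.5583
[0.5072 0.1666] [0.5072 0.1666 0.152 ] [-0.05  0.08 -0.09] [-0.26 -0.16 -0.05] 30.9083
[0.5072 0.1666] [0.5072 0.1666 0.152 ] [0.24 0.01 0.69] [-0.18 -0.06  0.  ] 31.2583
```

```bash
python3 - <<'E'
from h import *
cmd=np.array([.5072,.1666])
for y in np.linspace(65.2,-81.3,6)[1:]:
    robot.goto([*cmd,.152],R(y)); robot.dwell(.1)
    p=robot.read_position(); f=robot.read_force(); print(round(y,1),p.round(4),f.round(1),robot.read_ft_torque().round(2),robot.read_t())
    e=p[:2]-cmd
    if np.linalg.norm(f[:2])>3:
        cmd=cmd+e
        robot.servo_line([*cmd,.152],speed=.02); print("  adj",cmd,robot.read_force().round(1))
print(robot.read_grip_width()*88,robot.read_tcp_rot()[:2,0],robot.read_qpos().round(1))
snap("7")
E
```

```text
35.9 [0.5064 0.1672 0.152 ] [-5.6  3.3  4.9] [ 1.05  1.7  -0.07] 31.9167
  adj [0.50640687 0.16720001] [-0.4 -0.4  0.8]
6.6 [0.506  0.1682 0.152 ] [-3.8  5.2  3. ] [1.59 1.35 0.  ] 32.825
  adj [0.50603325 0.16820037] [-0.6 -0.   1.4]
-22.7 [0.5062 0.1692 0.152 ] [-1.8  4.6  1.5] [ 1.49  0.57 -0.04] 33.7333
  adj [0.50620583 0.16921418] [-1.7  1.2  1.5]
-52.0 [0.5068 0.17   0.152 ] [ 0.9  5.6 -0.9] [ 1.69 -0.34  0.01] 34.6417
  adj [0.50678346 0.17004357] [-0.4  2.   1.4]
-81.3 [0.5077 0.1705 0.152 ] [ 3.8  2.5 -2.6] [ 1.06 -1.35 -0.04] 35.55
  adj [0.5077379  0.17052049] [-1.3  1.9  1.1]
14.042958530392927 [ 0.15153833 -0.98845138] [ 39.5  11.1 -22.9   0.  -56.  -30.8]
```

View pics/both7.png

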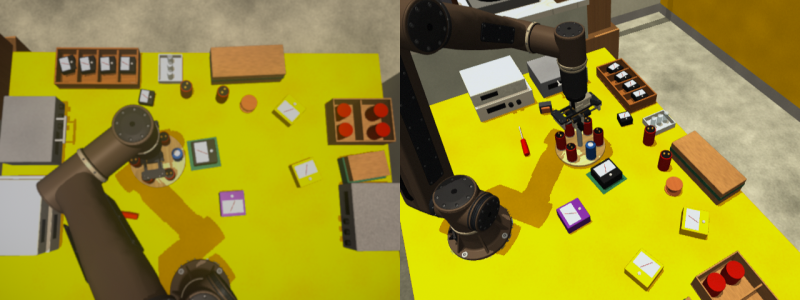

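The view shows the blue capacitor turned to the front at about top (285,247), facing the meter on the card. I'll measure its bearing in the same camera as the card.

```bash
python3 - <<'E'
from h import *
for n,roi in(("top",(260,220,310,285)),("side",(280,200,335,280))):
    z=np.load(f"pics/{n}7.npz"); p=z["p"];H=hsv(p);W=cloud(n,z["d"])
    b=(H[...,0]>95)&(H[...,0]<125)&(H[...,1]>70)
    wh=(H[...,1]<70)&(H[...,2]>100)&(W[...,2]>.09)&(W[...,2]<.13)
    c=big(b,roi); w=big(wh,roi)
    B=cv2.minEnclosingCircle((ray(n,c[0][:,0],.110)*1000).astype(np.float32)); print(n,"blue",np.round(B[0],1),round(B[1],1))
    if w: print("dot",rect(ray(n,w[0][:,0],.110)))
    h=(W[...,2]>.102)&(W[...,2]<.116)
    for q in big(h,(200,170,330,310),7):
        if cv2.contourArea(q)>60: print("  cap",rect(ray(n,q[:,0],.110)),cv2.contourArea(q))
    x0,y0,x1,y1=(200,190,370,300) if n=="top" else (230,170,390,310)
    cv2.imwrite(f"pics/crop7{n}.png",cv2.resize(p[y0:y1,x0:x1],None,fx=4,fy=4,interpolation=2)[:600,:,::-1])
E
python3 mm.py 7
```

```text
top blue [516.2  85.1] 20.4
dot (array([519.4,  87.6]), array([23.7, 23.5]), 44.7)
  cap (array([517. ,  87.6]), array([40.3, 40.8]), 89.9) 237.5
  cap (array([441.2, 113.1]), array([40.1, 35.1]), 0.3) 202.5
  cap (array([582.3, 134.6]), array([44. , 34.6]), 18.9) 199.5
  cap (array([486.7, 245.4]), array([30.9, 40.6]), 40.8) 172.0
side blue [504.5  57.9] 47.7
dot (array([520.4,  85.5]), array([23.5, 18.1]), 62.1)
  cap (array([442.9, 111.8]), array([46.8, 41.2]), 64.0) 171.5
  cap (array([518.8,  82.7]), array([43.6, 38.8]), 61.9) 159.5
  cap (array([430.4, 192.9]), array([43.2, 39.7]), 65.2) 151.5
  cap (array([582. , 134.4]), array([46.5, 40.1]), 61.1) 149.5
  cap (array([573.2, 213. ]), array([45.4, 32.9]), 62.3) 108.5
70 meter colour (array([536.4,  -8.6]), array([81.1, 54.6])) 7.9
80 meter colour (array([533.6, -19.5]), array([90.3, 90.9])) 7.7
90 meter colour (array([534.1, -19.4]), array([92.3, 93.1])) 7.5
meter depth (array([532.5, -19. ]), array([97.3, 96.1]), 7.4)
dial (array([533.2,  -8.1]), array([87.6, 56.7]), 7.9)
centre from dial [534.95122526 -19.26526803]
card outline (array([534.8, -19.8]), array([124.8, 125. ]), 8.5)
```

View pics/crop7top.png

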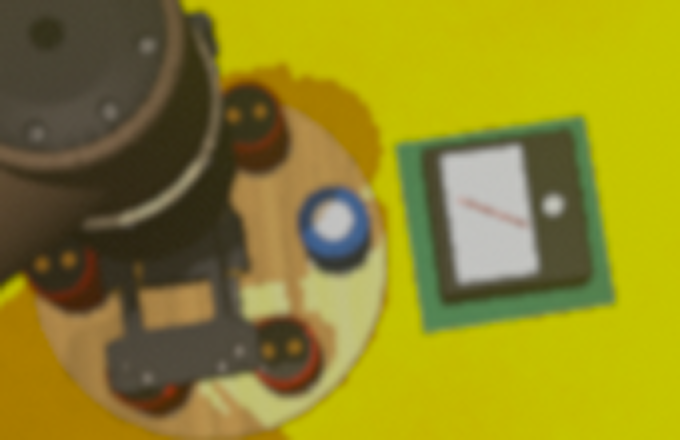

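View pics/crop7side.png

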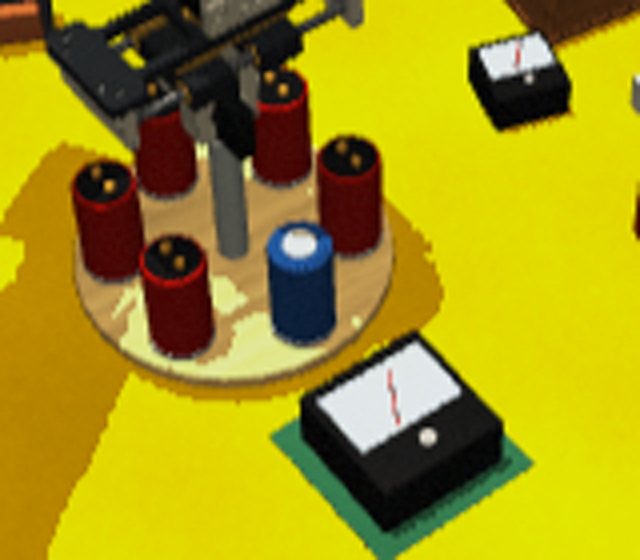

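The blue capacitor's bearing is −81.2° from the top view and about −81.5° from the side. The front is at −81.0° by the axis-to-card line and −81.45° by the card edges, so they agree within about 0.5°. The meter is unmoved, and the grip holds with about 2 N on the wrist. I'm handing in.

```bash
python3 - <<'E'
from rig import robot
print(robot.read_force().round(1),robot.read_grip_width()*88,robot.read_t()); print(robot.job_done())
E
```

```text
[-0.2  2.  -0.2] 13.902462909543944 35.9
the job is handed in; nothing more can be done
None
```

The large black panel meter is centred on the green card, and the carousel's blue capacitor faces the card. I handed the job in at about 36 s of the 72 s allowed, with the gripper still holding the handle. The hand-in gives no verdict, so this rests on my own last checks.

- **Meter:** I pushed it flat along the table, first sideways, then toward the card, then a final 7.6 mm. In the top view its centre is within about 1 mm of the card's middle (depth reading about 2 mm), and it is turned about 1° from the card. It did not move while I turned the carousel.
- **Carousel:** I gripped the handle, shifted the arm until the sideways force was near zero, and turned it −146.5°. The blue capacitor points at −81.2° (top view) or about −81.5° (side view). The front is at −81.0° by the line from axis to card and −81.45° by the card's edges.
- **Grip:** The jaws hold at 13.9 mm on the 14 mm bar, with about 2 N on the wrist. The force readings while turning suggest the gripper sits about 2 mm off-centre along the bar.
- **Disagreement:** The two cameras differed by up to 5 mm on the carousel's position. I used the top view, which matched the known 190 mm from axis to card. The force readings put the axis about 3 mm from the top-view estimate.
- **Other goods:** They look unmoved in the last pictures; I checked them only by eye.

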